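Lock the specimen case with its T-headed key

ROBOT

A 6-joint arm with a two-finger parallel gripper is mounted at the origin on the work surface. World frame = base frame: x ahead of the robot, y to its left, z up, the work surface at z = 0. Lengths are in mm, angles in rad, forces in N, time in s.
With the tool pointing down it reaches from about 275 to 725 mm from the base axis. Payload 15.9 kg.
Tool frame: the origin (TCP) lies between the finger pads; the fingertips stand ahead of it and the grasp point (between the pads) is the TCP (r.finger_overhang is the z of the fingertips in the tool frame, in mm); z points along the fingers, y is the line along which they close (so a half turn about z gives the same grasp; the last joint's range is limited). The gripper opens to 85 mm and grips with 20 to 120 N. Pads are 22 mm wide; open, the fingers measure 114 mm over their backs; the gripper's body (76 mm by 85 mm) begins 54 mm behind the grasp point. The pads swing forward as they close: fully open they stand 13 mm farther back than shut.
Start: joints at [1.244, 0.213, -0.034, 1.323, 0, 1.571], TCP at [160.501, 473.524, 227.106] pointing down, gripper open.
Joint ranges: [-2.98, 2.98], [-0.74, 1.72], [-1.14, 1.35], [-2.1, 2.04], [-1.57, 1.44], [-3.14, 3.14]. Speed limits (rad/s): [1.89, 1.89, 2.39, 2.57, 3.14, 3.14].

INTERFACE

Orientations are given as a unit quaternion [x, y, z, w].
In Python, from station import state, eyes, r gives the robot as it stands.
- The arm moves only by the tool carry_out, never from a script. Its argument "deltas" is text: rows parted by semicolons, each of 7 numbers parted by spaces: the turn, a rotation vector about the world's x, y, z in degrees, then the shift along the world's x, y, z in cm, then the closure in counts, from 0 (fully open) to 255 (shut). A call has exactly 5 rows; each row shifts and turns the commanded pose from where the row before left it; what a row does not reach is not made up. A row lasts 1/8 s, in which the tool goes at most 62.5 mm and 10.7 degrees, less where a joint would pass 70% of its speed; a pose out of reach is approached as far as the arm can. A call is refused whole if a number of a shift passes 6.25 or a number of a turn 10.7, either way. A call with a gripper value outside its range is refused whole. The fingers move at their own pace and stop on an object; "squeeze" is the grip in N (left out, the last holds). Time passes only in rows, so rows that do not move let the fingers close, or fill a call up. It gives the time, the measured TCP pose, the force, the opening and the grip force at its end, in the units of the state.
- state(): the state, without advancing time (a new reading comes with each control period).
- eyes.get_image(name): name is "side" or "top"; returns a dict with "color" (420x560x3 uint8, red, green, blue), "intrinsics" (3x3 intrinsics, pixels), "k1" (the pictures are not rectified: a ray, as slopes to the right and down, at radius r is drawn at 1 + k1 r^2 times it, then the intrinsics apply), "eye" and "orientation" of the camera in the world. Camera axes: x right, y up, looking along -z (the intrinsics and any distortion apply to the point x, -y, -z); pixel columns grow to the right and rows downward; lengths in mm; the calibration is good to about 2 mm. A picture is of the moment at which its call begins. There is no depth.
- r.job_done(): hands the job in; it is judged then, once.
The state is a dict: "time": time; "q": joint angles; "qvel": joint speeds; "joint_efforts": joint torques, N m; "tool_pos": TCP position; "tcp_rot": TCP orientation; "ft_force": force on the tool from outside, world axes, zero at the start; "torque": the same for the moment, N m; "opening": finger opening in mm; "grasp_force": force on a finger pad.
Only numpy, scipy, OpenCV 4.12 (cv2) and the standard library are available. Lean on these libraries where they do the work, as an engineer would, in place of code of your own. Each camera call takes 0.05 s, during which the arm holds its last target. There are 200 camera calls.

TASK

The lid of the aluminium specimen case has to be secured for transport. Take the T-headed key (the one with the flat bar grip) out of the black rack, pass its T-head straight down through the long slot in the case's lid, and turn the key a quarter turn, either way, so that the head lies crosswise under the lid and locks. Leave the key standing upright there with its flange on the lid and let go, and leave the round-knobbed plug hanging where it is in the rack.

Things in the scene. Friction and masses are not known exactly. Their poses are not given: they have to be found in the camera images.
- key: T-headed aluminium key, about 150 g. Origin: centre of its flange's underside; flange 54 mm across, 4 mm thick. Above it a flat upright bar grip, 16 mm thick along x, 46 mm long along y, top 41 mm above the origin: grip it from above across x. Below, a 10 mm round shank, then the T-head: bar 54 mm along y (parallel to the grip), 10 mm along x, 20 to 30 mm below the origin.
- slot (a point): Centre of the slot in the specimen case's lid, at its top face 80 mm above the bench; slot 70 mm along y, 28 mm along x, through the 8 mm lid; hollow below, the head turns freely, no stop. Case: fixed aluminium box 150 (x) x 190 (y) x 80 mm, black corners, slot in mid-lid. A smaller case further back has a dark round port instead: not that one.
- rack: Fixed black open-fronted stand, 85 mm (x) x 240 mm (y), origin under its centre, top 65 mm above the bench. Two slots, 70 mm along y x 28 mm, centres at y +55 and -55 mm; key and plug hang in them by their flanges, either way round, head along the slot: lift straight out. Other things near key or case are under 85 mm high; beyond 0.7 m ahead, under 160 mm.
- plug: Round plug hanging in the rack's other slot, 110 mm from the key, to be left alone: aluminium, flange like the key's (origin at the centre of its underside), above it a round knob 34 mm across and 37 mm tall, below it a plain 16 mm round shank, 30 mm long, no head.
There are look-alikes about, which are no part of the job. What is shaped like the key but yellow is not meant.

How it is judged (in metres and radians):
On the way:
1. the T-head is down through the slot of the case's lid, lying along the slot (within 25 degrees) (horizontal distance between key and slot below 0.018 m and z of key in the frame of slot below 0.01 m and angle between the y axis of key and the y axis of slot, either way round below 0.44 rad), for 0.1 s.
At the end, for the whole second after the job is handed in: The key stands upright (within 10 degrees) in the case's slot, its flange on the lid (within 8 mm of the lid's top face) and within 18 mm of the slot's centre, its T-head below the lid and turned crosswise to the slot (within 25 degrees of a right angle), released and at rest (horizontal distance between key and slot below 0.018 m and z of key in the frame of slot between -0.006 and 0.008 m and angle between the y axis of key and the y axis of slot, either way round above 1.13 rad and angle between key's own z axis and vertical below 0.17 rad and linear speed of key below 0.02 m/s); the robot touches nothing.
It fails at once if the round-knobbed plug is pulled out of its slot or shoved aside (moved by more than 30 mm) (distance of plug from where it was at the start of the episode above 0.03 m).
It also fails if it takes over 48 s, if anything falls off the work surface, if the arm or the gripper's body presses on something with over 40 N, if the wrist force passes 120 N, or if a joint passes its speed limit or range.

## Working session

There is one attempt and no reset: what is moved stays moved. The work goes in short steps, Python scripts to look and compute and a tool call to move; the robot and the scene stay as the last step left them, time stands still between calls to the robot, and variables do not carry over. Pictures are saved under pics/ and viewed, at most 10 in all, crops included, and the job is handed in when it is done.

Besides the shell and the picture viewer there is one more tool, called after "Request:" in YAML: its name, and indented under it one key for each argument. carry_out: Moves the arm, as the interface text tells. Its arguments: {"type":"object","properties":{"deltas":{"type":"string"},"squeeze":{"type":"number"}},"required":["deltas"]}

```bash
mkdir -p pics; ls
python3 - <<'E'
from station import state, eyes, r
import cv2,numpy as np
for n in("top","side"):
    d=eyes.get_image(n); cv2.imwrite(f"pics/{n}0.png",d["color"][:,:,::-1]); np.savez(f"{n}0.npz",**d)
    print(n,d["intrinsics"],d["k1"],d["eye"],d["orientation"])
s=state();print(s,r.finger_overhang)
E
```

```text
pics
top [[463.31805967   0.         281.65612701]
 [  0.         463.31805967 214.10985116]
 [  0.           0.           1.        ]] -0.1238388840052062 [ 475.62175412  -17.0286057  1140.79247864] [-0.04348948  0.05011569  0.71435387 -0.69663163]
side [[410.31998116   0.         279.71008871]
 [  0.         410.31998116 207.47208378]
 [  0.           0.           1.        ]] -0.09697431789978478 [340.88338526 659.69085526 663.27156322] [-0.08642094  0.42268836  0.88373284 -0.18133462]
{'time': 0.1, 'q': array([ 1.24399225e+00,  2.13312917e-01, -3.49459421e-02,  1.32350311e+00,
        4.70737147e-05,  1.57074786e+00]), 'qvel': array([ 9.41476126e-04, -1.02441916e-03, -1.99705850e-05, -2.65148603e-04,
        2.14418838e-04,  1.81321625e-03]), 'joint_efforts': array([ 7.45738089e-04, -6.87249684e+01,  4.87802517e+01,  1.22888174e-02,
        2.24953573e-05,  1.54331468e-05]), 'tool_pos': array([160.40118757, 473.26553921, 226.68267205]), 'tcp_rot': array([ 1.62651944e-01,  9.86683390e-01, -4.72556333e-04, -1.01777788e-04]), 'ft_force': array([ 0.26229321, -0.007338  , -0.58652394]), 'torque': array([ 0.00804798, -0.01862859, -0.06884819]), 'grasp_force': 0.0, 'opening': 85.38278318210494} 19.0
```

View pics/top0.png

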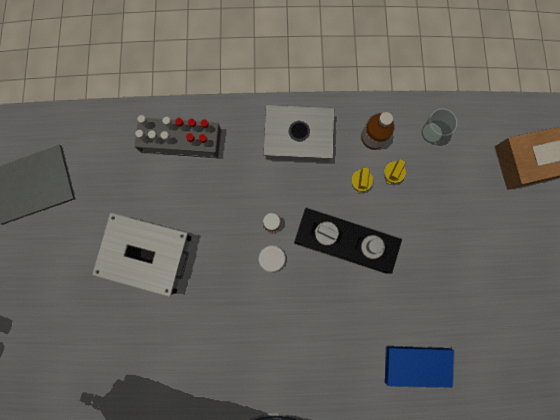

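View pics/side0.png

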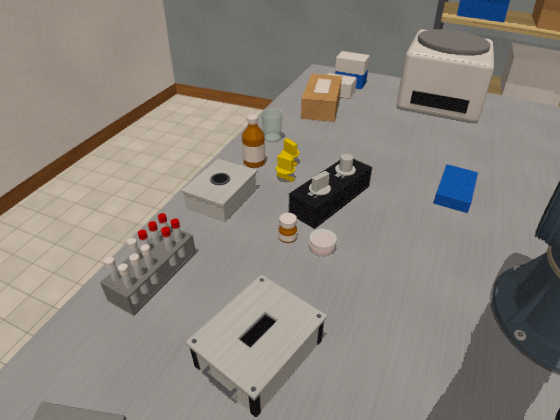

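The candidates for the key, in top-view pixels:
- Bar-grip key in the black rack at (327,233). It is aluminium with a flat bar, so it fits the description.
- Round-knobbed plug at (373,247), to be left alone.
- Yellow look-alikes at (362,180) and (396,172), excluded by colour.

The slotted case is at (139,254). The case with the round port at (299,131) is not the one. I'll enlarge the rack and the slot to confirm.

```bash
cat > h.py <<'E'
import numpy as np,cv2
from scipy.spatial.transform import Rotation as R
def load(n): return dict(np.load(n+".npz"))
def dist(d): return np.array([float(d["k1"]),0,0,0,0])
def back(d,px,z):
    p=cv2.undistortPoints(np.array(px,float).reshape(-1,1,2),d["intrinsics"],dist(d))[:,0]
    v=R.from_quat(d["orientation"]).apply(np.c_[p[:,0],-p[:,1],-np.ones(len(p))])
    return d["eye"]+v*((z-d["eye"][2])/v[:,2])[:,None]
def proj(d,P):
    c=R.from_quat(d["orientation"]).inv().apply(np.atleast_2d(P)-d["eye"])*[1,-1,-1]
    return cv2.projectPoints(c,np.zeros(3),np.zeros(3),d["intrinsics"],dist(d))[0][:,0]
E
python3 - <<'E'
from h import *
t=load("top0");s=load("side0")
c=lambda d,x,y,w,h,f:cv2.resize(d["color"][y:y+h,x:x+w,::-1],None,fx=f,fy=f,interpolation=cv2.INTER_CUBIC)
a=c(t,290,200,120,80,5);b=c(t,85,205,120,100,5)[:,:]
e=c(s,280,145,100,80,4);f=c(s,185,270,150,140,4)
W=np.zeros((600,800,3),np.uint8)
A=c(t,290,200,120,80,3.3);B=c(t,85,205,120,100,3.3);E=c(s,280,145,100,80,3.3);F=c(s,185,270,150,100,2.6)
for im,x,y in((A,0,0),(B,0,264),(E,400,0),(F,400,270)): 
    im=im[:600-y,:800-x]; W[y:y+im.shape[0],x:x+im.shape[1]]=im
cv2.imwrite("pics/crop0.png",W)
E
```

```text
(no output)
```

View pics/crop0.png

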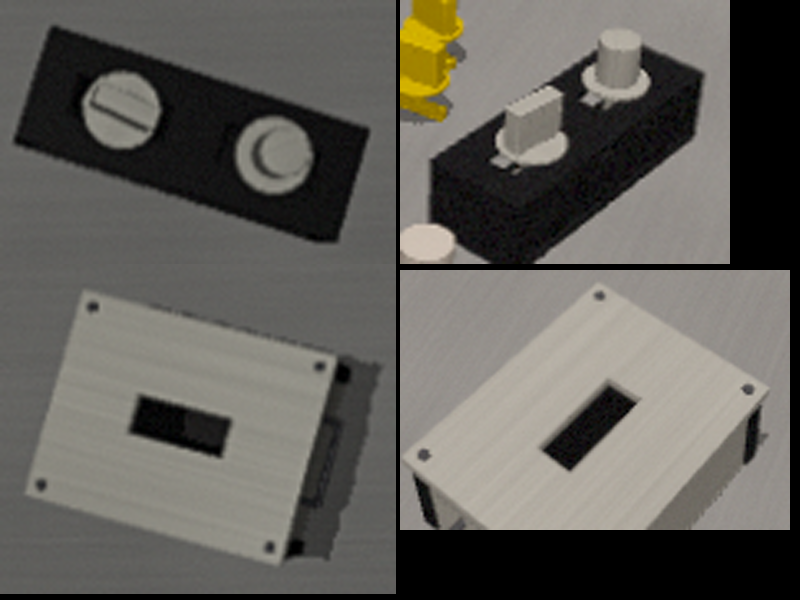

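The crop confirms the rack holds the bar-grip key (left, top px ≈(327,233)) and the knobbed plug (right, ≈(373,247)). The slot centre is at ≈(139.5,254).

Run:
```python
from h import *
t=load("top0");s=load("side0");np.set_printoptions(precision=1,suppress=True)
T=lambda p,oy=0,ox=0:np.c_[np.array(p)[:,0]/3.3+ox,np.array(p)[:,1]/3.3+oy]
rk=back(t,T([(52,27),(370,128),(336,242),(14,142)],200,290)-.35,65);print("rack",rk,rk.mean(0))
fl=back(t,T([(122,110),(274,155)],200,290)-.35,69);print("flanges",fl)
g=back(t,T([(93,86),(160,101),(157,131),(90,106)],200,290)-.35,106);print("gripcorners",g)
ld=back(t,T([(84,289),(336,354),(281,566),(26,494)],205-80,85)-.35,80);print("lid",ld,ld.mean(0))
sl=back(t,T([(138,395),(231,418),(222,458),(129,433)],205-80,85)-.35,80);print("slot",sl,sl.mean(0))
ang=lambda v:np.degrees(np.arctan2(v[1],v[0]))
print("yaw of y-axis: rack",ang(rk[0]-rk[1]),ang(rk[3]-rk[2]),"fl",ang(fl[0]-fl[1]),"lid",ang(ld[0]-ld[1]),ang(ld[3]-ld[2]),"slot",ang(sl[0]-sl[1]),ang(sl[3]-sl[2]), ang(ld[0]-ld[3])+90,ang(ld[1]-ld[2])+90)
print("side: key",back(s,[(320,188.6)],69),"slot",back(s,[(257.9,329.4)],80),back(s,[(346,167.5+1)],69))
from station import state
q=R.from_quat(state()["tcp_rot"]);print(q.as_matrix())
```

```text
rack [[ 632.3  -85.1   65. ]
 [ 554.2 -309.9   65. ]
 [ 474.3 -281.1   65. ]
 [ 551.1  -55.7   65. ]] [ 553.  -182.9   65. ]
flanges [[ 571.5 -132.4   69. ]
 [ 536.8 -238.8   69. ]]
gripcorners [[ 585.1 -109.2  106. ]
 [ 573.6 -154.6  106. ]
 [ 553.2 -151.7  106. ]
 [ 571.4 -106.7  106. ]]
lid [[631.2 373.4  80. ]
 [580.8 191.8  80. ]
 [434.6 230.7  80. ]
 [486.8 413.   80. ]] [533.4 302.2  80. ]
slot [[555.  332.7  80. ]
 [537.6 266.   80. ]
 [509.8 272.2  80. ]
 [528.4 338.8  80. ]] [532.7 302.4  80. ]
yaw of y-axis: rack 70.82833184818851 71.169741363632 fl 71.95058011987116 lid 74.4876596672383 74.01802158885704 slot 75.3627141697948 74.3878509123056 74.6479418664631 75.0866490325504
side: key [[ 568.9 -124.5   69. ]] slot [[531.3 306.4  80. ]] [[ 534.8 -236.4   69. ]]
[[-0.9  0.3 -0. ]
 [ 0.3  0.9 -0. ]
 [ 0.  -0.  -1. ]]
```

Request:
carry_out:
  deltas: "0 0 -6 2.74 -4.03 0 0;0 0 -6 2.74 -4.03 0 0;0 0 -6 2.74 -4.03 0 0;0 0 -6 2.74 -4.03 0 0;0 0 -6 2.74 -4.03 0 0"
  squeeze: 60

```text
time: 0.72
tool_pos: [298.0, 270.6, 227.0]
tcp_rot: [0.414, 0.91, -0.0, -0.0]
ft_force: [0.7, -0.1, 0.4]
opening: 85.4
grasp_force: 0.0
```

Request:
carry_out:
  deltas: "0 0 -6 2.74 -4.03 0 0;0 0 -6 2.74 -4.03 0 0;0 0 -6 2.74 -4.03 0 0;0 0 -6 2.74 -4.03 0 0;0 0 -6 2.74 -4.03 0 0"

```text
time: 1.35
tool_pos: [435.0, 69.0, 227.0]
tcp_rot: [0.636, 0.772, -0.0, -0.0]
ft_force: [1.3, 1.7, 0.2]
opening: 85.6
grasp_force: 0.0
```

Request:
carry_out:
  deltas: "0 0 -6 2.74 -4.03 0 0;0 0 -6 2.74 -4.03 0 0;0 0 -6 2.74 -4.03 0 0;0 0 -6 2.74 -4.03 0 0;0 0 -6 2.74 -4.03 0 0"

```text
time: 1.98
tool_pos: [572.1, -132.5, 226.8]
tcp_rot: [0.814, 0.581, -0.0, -0.0]
ft_force: [0.1, 0.1, -0.2]
opening: 85.7
grasp_force: 0.0
```

Request:
carry_out:
  deltas: "0 0 0 0 0 -2 60;0 0 0 0 0 -2 60;0 0 0 0 0 -2 60;0 0 0 0 0 0 60;0 0 0 0 0 0 60"

```text
time: 2.6
tool_pos: [571.7, -131.0, 167.8]
tcp_rot: [0.813, 0.583, 0.0, 0.0]
ft_force: [1.0, -0.1, 0.1]
opening: 65.4
grasp_force: 0.0
```

Run:
```python
from h import *
from station import eyes,state
s=eyes.get_image("side");t=eyes.get_image("top")
p=state()["tool_pos"]
for d,w in((s,0),(t,1)):
    print(proj(d,[p,p+[0,0,-19],[571,-131,106],[571,-131,69]]).round(0).tolist())
a=s["color"][110:230,270:400,::-1];b=t["color"][170:290,270:400,::-1]
cv2.imwrite("pics/c1.png",cv2.resize(np.hstack([a,b]),None,fx=3,fy=3,interpolation=cv2.INTER_CUBIC))
```

```text
[[322.0, 152.0], [322.0, 159.0], [321.0, 175.0], [320.0, 187.0]]
[[331.0, 228.0], [330.0, 229.0], [328.0, 232.0], [326.0, 233.0]]
```

View pics/c1.png

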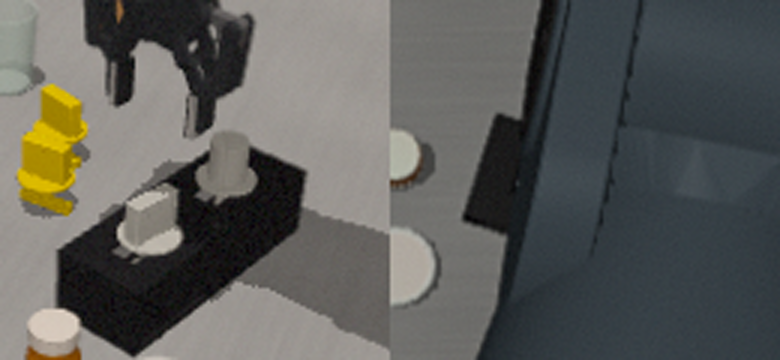

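The side crop shows the open fingers centred on px (323,149). The key grip top is at (320,176), which matches the predicted (321,175), so I'm descending.

Request:
carry_out:
  deltas: "0 0 0 0 0 -2 60;0 0 0 0 0 -2 60;0 0 0 0 0 -1.8 60;0 0 0 0 0 -1.0 60;0 0 0 0 0 -0.5 60"

```text
time: 3.32
tool_pos: [571.7, -131.0, 94.2]
tcp_rot: [0.813, 0.583, 0.0, 0.0]
ft_force: [0.8, -0.1, -0.1]
opening: 65.5
grasp_force: 0.0
```

Request:
carry_out:
  deltas: "0 0 0 0 0 0 255;0 0 0 0 0 0 255;0 0 0 0 0 0 255;0 0 0 0 0 0 255;0 0 0 0 0 0 255"

```text
time: 3.95
tool_pos: [572.0, -131.0, 94.9]
tcp_rot: [0.813, 0.583, 0.001, 0.0]
ft_force: [-0.9, -0.2, 5.7]
opening: 13.8
grasp_force: 58.8
```

Request:
carry_out:
  deltas: "0 0 0 0 0 1 255;0 0 0 0 0 1.5 255;0 0 0 0 0 2 255;0 0 0 0 0 2 255;0 0 0 0 0 2 255"

```text
time: 4.58
tool_pos: [571.6, -131.0, 180.9]
tcp_rot: [0.813, 0.583, 0.0, 0.0]
ft_force: [1.1, -0.2, -1.5]
opening: 13.6
grasp_force: 58.7
```

Request:
carry_out:
  deltas: "0 0 0.33 -0.39 4.34 0 255;0 0 0.33 -0.39 4.34 0 255;0 0 0.33 -0.39 4.34 0 255;0 0 0.33 -0.39 4.34 0 255;0 0 0.33 -0.39 4.34 0 255"

```text
time: 5.2
tool_pos: [551.9, 87.4, 180.3]
tcp_rot: [0.804, 0.594, 0.0, 0.0]
ft_force: [-0.8, 0.4, -1.9]
opening: 13.8
grasp_force: 58.7
```

Request:
carry_out:
  deltas: "0 0 0.33 -0.39 4.34 0 255;0 0 0.33 -0.39 4.34 0 255;0 0 0.33 -0.39 4.34 0 255;0 0 0.33 -0.39 4.34 0 255;0 0 0.33 -0.39 4.34 0 255"

```text
time: 5.82
tool_pos: [532.3, 304.5, 180.3]
tcp_rot: [0.796, 0.606, 0.0, 0.0]
ft_force: [0.2, -1.1, -2.0]
opening: 13.6
grasp_force: 58.7
```

Request:
carry_out:
  deltas: "0 0 0 0 0 0 255;0 0 0 0 0 0 255;0 0 0 0 0 0 255;0 0 0 0 0 0 255;0 0 0 0 0 0 255"

```text
time: 6.45
tool_pos: [532.6, 302.5, 179.3]
tcp_rot: [0.796, 0.606, 0.0, 0.0]
ft_force: [-0.2, -0.7, -1.6]
opening: 13.7
grasp_force: 58.8
```

Run:
```python
from h import *
from station import eyes,state
s=eyes.get_image("side");t=eyes.get_image("top");np.savez("side1.npz",**s)
p=state()["tool_pos"];print(p,R.from_quat(state()["tcp_rot"]).as_matrix().round(3))
k=p+[0,0,-29.5]
u=np.array([np.cos(np.radians(74.6)),np.sin(np.radians(74.6)),0])
print(proj(s,[p,k,k+[0,0,-30]+27*u,k+[0,0,-30]-27*u,[532.4,302.6,80],[532.4,302.6,72]]).round(1).tolist())
cv2.imwrite("pics/c2.png",cv2.resize(s["color"][220:370,170:370,::-1],None,fx=4,fy=4,interpolation=cv2.INTER_CUBIC))
```

```text
[532.57111875 302.76316238 179.20244841] [[ 0.266  0.964  0.   ]
 [ 0.964 -0.266  0.   ]
 [ 0.     0.    -1.   ]]
[[255.9, 289.1], [256.6, 301.4], [246.0, 324.0], [268.0, 302.6], [258.3, 327.4], [258.4, 330.2]]
```

View pics/c2.png

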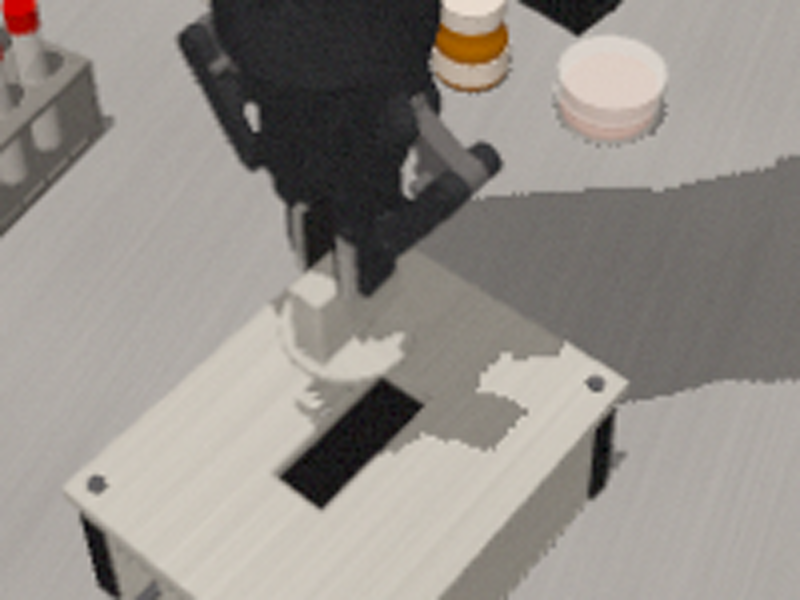

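The key is held clear of the lid, with its head end at crop (312,401) and the slot at crop (352,443). I'll overlay the projected outlines to measure the remaining offset.

Run:
```python
from h import *
s=load("side1")
p=np.array([532.6,302.6,179.2]);k=p+[0,0,-29.5]
a=np.radians(74.6);u=np.array([np.cos(a),np.sin(a),0]);v=np.array([np.sin(a),-np.cos(a),0]);z=np.array([0,0,1.])
im=cv2.resize(s["color"][220:370,170:370,::-1],None,fx=4,fy=4,interpolation=cv2.INTER_CUBIC)
def dr(P,c):
    q=((proj(s,P)-[170,220]+.5)*4).round().astype(int);cv2.polylines(im,[q],True,c,1)
rect=lambda o,L,W,h:[o+z*h+x*L/2*u+y*W/2*v for x,y in((1,1),(1,-1),(-1,-1),(-1,1))]
th=np.linspace(0,6.28,40)
fl=[k+27*(np.cos(t)*u+np.sin(t)*v) for t in th]
dr(fl,(0,0,255));dr([q+4*z for q in fl],(0,0,255));dr(rect(k,54,10,-20),(0,255,0));dr(rect(k,54,10,-30),(0,255,0));dr(rect(k,46,16,41),(255,0,255))
c=np.array([532.6,302.6,0]);dr(rect(c,70,28,80),(255,0,0));dr(rect(c,70,28,72),(255,255,0));dr(rect(c,190,150,80),(255,0,0))
cv2.imwrite("pics/c3.png",im)
```

```text
(no output)
```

View pics/c3.png

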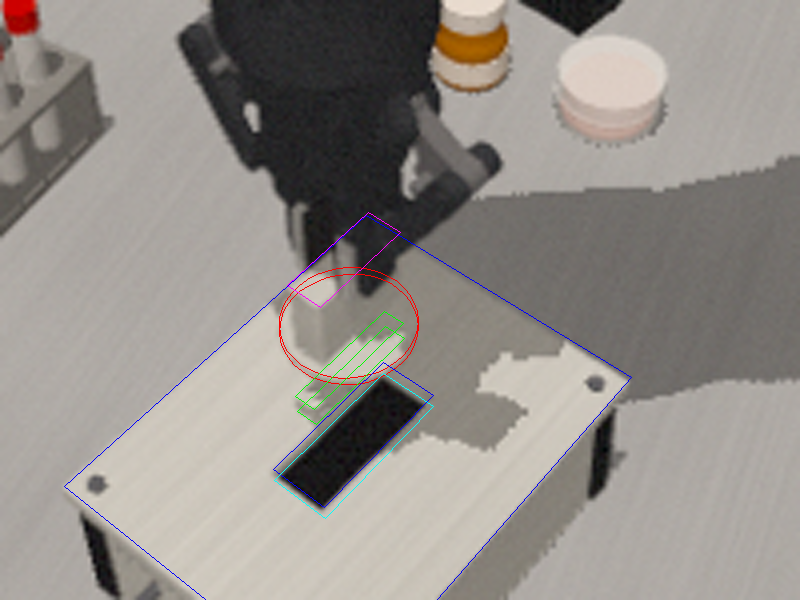

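The projected flange, lid and slot outlines match the picture to within about 1 mm, so the key is centred over the slot. Lowering it now.

Request:
carry_out:
  deltas: "0 0 0 0 0 -1.5 255;0 0 0 0 0 -1.5 255;0 0 0 0 0 -1 255;0 0 0 0 0 -0.5 255;0 0 0 0 0 0 255"

```text
time: 7.18
tool_pos: [532.4, 303.0, 133.8]
tcp_rot: [0.796, 0.606, -0.0, -0.0]
ft_force: [-0.3, -0.3, -1.6]
opening: 14.0
grasp_force: 58.8
```

Request:
carry_out:
  deltas: "0 0 0 0 0 -0.7 255;0 0 0 0 0 -0.7 255;0 0 0 0 0 -0.6 255;0 0 0 0 0 -0.3 255;0 0 0 0 0 0 255"

```text
time: 7.8
tool_pos: [532.4, 303.0, 110.9]
tcp_rot: [0.796, 0.606, -0.0, -0.0]
ft_force: [-1.2, 0.4, -1.2]
opening: 13.8
grasp_force: 58.8
```

Request:
carry_out:
  deltas: "0 0 9 0 0 0 255;0 0 9 0 0 0 255;0 0 9 0 0 0 255;0 0 9 0 0 0 255;0 0 9 0 0 0 255"

```text
time: 8.43
tool_pos: [532.7, 303.1, 111.4]
tcp_rot: [0.501, 0.865, 0.0, 0.0]
ft_force: [-0.4, 1.2, -2.0]
opening: 13.7
grasp_force: 58.8
```

Request:
carry_out:
  deltas: "0 0 9 0 0 0 255;0 0 9 0 0 0 255;0 0 9 0 0 0 255;0 0 9 0 0 0 255;0 0 9 0 0 0 255"

```text
time: 9.05
tool_pos: [532.7, 303.1, 111.4]
tcp_rot: [0.132, 0.991, 0.0, 0.0]
ft_force: [-0.2, 0.4, -1.8]
opening: 13.9
grasp_force: 58.8
```

Request:
carry_out:
  deltas: "0 0 0 0 0 -0.1 255;0 0 0 0 0 0 255;0 0 0 0 0 -0.1 255;0 0 0 0 0 0 255;0 0 0 0 0 0 255"

```text
time: 9.68
tool_pos: [532.6, 303.0, 109.9]
tcp_rot: [0.135, 0.991, 0.0, 0.0]
ft_force: [-3.0, -1.7, 8.7]
opening: 13.8
grasp_force: 60.0
```

Request:
carry_out:
  deltas: "0 0 0 0 0 0 200;0 0 0 0 0 0 150;0 0 0 0 0 0 100;0 0 0 0 0 0 80;0 0 0 0 0 0 80"

```text
time: 10.3
tool_pos: [532.5, 303.0, 109.1]
tcp_rot: [0.134, 0.991, 0.0, 0.0]
ft_force: [0.4, 0.1, -0.3]
opening: 58.6
grasp_force: 0.0
```

Request:
carry_out:
  deltas: "0 0 0 0 0 1 80;0 0 0 0 0 2 80;0 0 0 0 0 3 80;0 0 0 0 0 4 80;0 0 0 0 0 0 80"

```text
time: 10.92
tool_pos: [533.8, 303.8, 212.9]
tcp_rot: [0.134, 0.991, 0.002, 0.002]
ft_force: [-0.1, -0.1, 0.3]
opening: 58.5
grasp_force: 0.0
```

Request:
carry_out:
  deltas: "0 0 0 -2 -5 0 80;0 0 0 -2 -5 0 80;0 0 0 -2 -5 0 80;0 0 0 -2 -5 0 80;0 0 0 0 0 0 80"

```text
time: 11.55
tool_pos: [451.3, 100.6, 209.5]
tcp_rot: [0.136, 0.991, -0.0, 0.0]
ft_force: [0.8, 1.0, -0.0]
opening: 58.8
grasp_force: 0.0
```

Run:
```python
from h import *
from station import eyes
s=eyes.get_image("side");t=eyes.get_image("top")
a=cv2.resize(s["color"][260:380,180:330,::-1],None,fx=2.6,fy=2.6);b=cv2.resize(t["color"][200:320,80:230,::-1],None,fx=2.6,fy=2.6)
cv2.imwrite("pics/c4.png",np.hstack([a,b]))
```

```text
(no output)
```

View pics/c4.png

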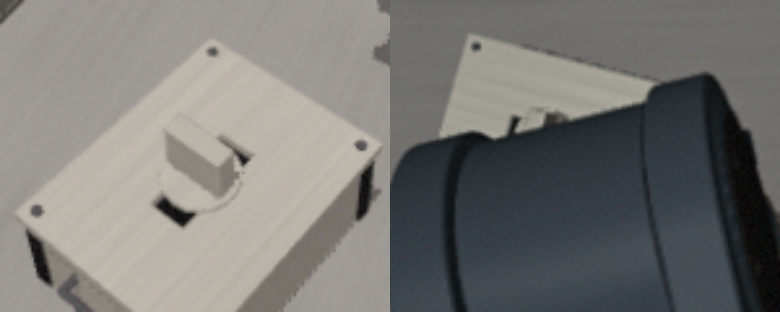

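The side view shows the key upright at crop (202,165). Its flange is flat on the lid and centred on the slot, its grip lies crosswise, and the gripper is well clear. Handing in.

```bash
python3 -c "
from station import r
print(r.job_done())"
```

```text
the job is handed in; nothing more can be done
None
```

The key stands upright in the case's slot, turned crosswise with its flange on the lid and released; the plug was not touched, and the job was handed in after about 12 s of robot time (the hand-in returned no verdict).

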